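# Set the long brush in the sloping rest

### The job

Take the long brush with the plain wood handle from among the shorter brushes on the table and set it in the sloping wooden rest, so that it can be picked up again at that slant. It must lie in both V-shaped cradles with its bristles at the high end and the end of its handle down close to the stop, and be let go there.

Things in the scene. Friction and masses are not known exactly. Their poses are not given: they have to be found in the camera images.
- long_brush: The long brush: 264 mm long, thin, straight, plain tan wood handle; the longest of the three loose brushes that lie side by side near the robot; 20 g, lying flat at the start. Origin under its middle; its x axis points to the bristles, but the handle runs 4 degrees off x (to -y): take its direction from brush_rear and brush_neck.
- brush_rear (a point): On the axis of the long brush's round handle (a straight rod 9 mm in diameter, 222 mm long), 60 mm from its free end, the end away from the bristles. Axes as long_brush.
- brush_grip (a point): On the axis of the handle, 125 mm from its free end and 65 mm from brush_rear: close to the centre of mass, where to grasp it. About 5 mm above the table at the start. Axes as long_brush.
- brush_neck (a point): On the axis of the handle, 220 mm from its free end and 160 mm from brush_rear, where the metal ferrule begins; ferrule and bristles (7 mm wide) go on for another 42 mm. Axes as long_brush.
- rest: Sloping brush rest, fixed: wooden base 240 x 80 x 12 mm (origin under its centre, x along it, uphill). On a line rising 25 degrees to +x stand an end stop, a low and a high V cradle (right-angled, open upward, mouth 40 mm wide, edges 14 mm above the seated brush's axis). Friction holds a brush there. With the handle's end 18 mm up from rest_stop, brush_grip is free between the cradles.
- rest_stop (a point): Inner face of the end stop, on the axis line of a seated brush; 38 mm above the table. The stop stands 8 mm higher than this line, square to the slope. Axes as rest.
- rest_low (a point): Middle of the low V cradle (30 mm long along the slope), on the axis line of a seated brush, 45 mm up the slope from rest_stop; 57 mm above the table. Axes as rest.
- rest_high (a point): Middle of the high V cradle (20 mm long), on the axis line of a seated brush, 195 mm up the slope from rest_stop; 120 mm above the table. Axes as rest.

How it is judged:
By the outcome, as a careful person would: the job done as asked, in the order asked, and still so for the second after the job is handed in, with the robot touching nothing.
It also fails if it takes over 40 s, if anything falls off the work surface, if the arm or the gripper's body presses on something with over 40 N, if the wrist force passes 120 N, or if a joint passes its speed limit or range.

### The arm

A 6-joint arm with a two-finger parallel gripper is mounted at the origin on a cart in front of the work surface, level with it; the furniture and walls round the work are solid. World frame = base frame: x ahead of the robot, y to its left, z up, the work surface at z = 0. Lengths are in mm, angles in rad, forces in N, time in s.
With the tool pointing down it reaches from about 325 to 900 mm from the base axis. Payload 3.5 kg.
Tool frame: the origin (TCP) lies at the very end of the fingers, on their centre line; the grasp point (between the pads) lies 19 mm behind it; z points along the fingers, y is the line along which they close (so a half turn about z gives the same grasp; the last joint's range is limited). The gripper opens to 85 mm and grips with 20 to 120 N. Pads are 22 mm wide; open, the fingers measure 114 mm over their backs; the gripper's body (76 mm by 85 mm) begins 54 mm behind the grasp point. The pads swing forward as they close: fully open they stand 13 mm farther back than shut.
Start: joints at [-1.238, 0.276, -0.026, 1.268, 0, 1.467], TCP at [263.823, -566.586, 231.313] pointing down, gripper open.
Joint ranges: [-3.12, 3.12], [-0.85, 1.88], [-1.08, 1.24], [-1.95, 2.15], [-1.57, 1.53], [-3.14, 3.14]. Speed limits (rad/s): [2.57, 2.57, 3.14, 3.14, 3.14, 3.14].

### API

Orientations are given as a 3x3 rotation matrix whose columns are the frame's x, y, z axes.
In Python, from cell import sensors, camera, order, finder gives the robot as it stands.
- The arm moves only by the tool carry_out, never from a script. Its arguments are lists of equal length, an entry for each row: "hand": the opening, from 0 (shut) to 1 (fully open); "travel": the shift along the tool's x, y, z in units of 40 mm (1.0 is 40 mm), a list of three; "turn": the turn about the tool's z in units of 8 degrees (1.0 is 8 degrees). In form: {"hand": [hand, ...], "travel": [[tx, ty, tz], ...], "turn": [turn, ...]}. A call has 1 to 10 rows; each row shifts and turns the commanded pose from where the row before left it, along the tool's axes as they then stand; what a row does not reach is not made up. A row lasts 1/10 s, in which the tool goes at most 50 mm and 8.59 degrees, less where a joint would pass 70% of its speed; a pose out of reach is approached as far as the arm can. A call is refused whole if a number of a shift passes 1 or a number of a turn 1, either way. A call with a gripper value outside its range is refused whole. The fingers move at their own pace and stop on an object; "force" is the grip in N (left out, the last holds). Time passes only in rows, so rows that do not move let the fingers close. It gives the time, the measured TCP pose, the force, the opening and the grip force at its end, in the units of the state.
- sensors.read_state(): the state, without advancing time (a new reading comes with each control period).
- camera(name): name is "side" or "top" or "wrist"; returns a dict with "img" (400x640x3 uint8, blue, green, red), "fovy" (degrees; the focal length in pixels is half the picture's height over the tangent of half this angle, whatever the lens; pixels are square), "cx", "cy" (the principal point, pixels), "view" (4x4, takes a point from world to camera coordinates). Camera axes: x right, y down, z forward; pixel columns grow to the right and rows downward; lengths in mm; the calibration is good to about 2 mm. The wrist camera is an equidistant fisheye: a pixel r from the principal point sees the ray r / f radians off the axis. A picture is of the moment at which its call begins. There is no depth.
- order.close_job(): hands the job in; it is judged then, once.
Trained networks look in a picture, given as the dict that the camera call returned (one of the last four; its "shot" number tells which), for a name from the list of things; names that differ only in an ending like _2 or _b are one class to them, and where a whole thing is asked for, a point or a joint stands for the part that bears it (a point fixed in the world has none). Each returns a list of dicts, best first, with "p" (0 to 1); they miss things now and then, are a little off and sometimes report something else, mostly with a low value. They report only what shows in the picture. A call takes as long as a camera call.
- finder.spot_in(picture, target): "xyz" ([x, y, z] in mm, in world coordinates, good to about 4 mm: the middle of the surface that is visible of it).
The state is a dict: "time_s": time; "qpos": joint angles; "qvel": joint speeds; "joint_torque": joint torques, N m; "position": TCP position; "ee_rot": TCP orientation; "contact_force": force on the tool from outside, world axes, zero at the start; "ft_torque": the same for the moment, N m; "gripper_width": finger opening in mm; "grip_force": force on a finger pad.
Only numpy, scipy, OpenCV 4.12 (cv2) and the standard library are available. Lean on these libraries where they do the work, as an engineer would, in place of code of your own. Each camera call takes 0.05 s, during which the arm holds its last target. There are 200 camera calls.

## Working session

There is one attempt and no reset: what is moved stays moved. The work goes in short steps, Python scripts to look and compute and a tool call to move; the robot and the scene stay as the last step left them, time stands still between calls to the robot, and variables do not carry over. Pictures are saved under pics/ and viewed, at most 10 in all, crops included, and the job is handed in when it is done.

Besides the shell and the picture viewer there is one more tool, called after "Emit:" as name([rows], argument=value, ...), one row to a line, values as JSON. carry_out: Moves the arm, as the interface text tells. Its arguments: {"type":"object","properties":{"hand":{"type":"array","items":{"type":"number"}},"travel":{"type":"array","items":{"type":"array","items":{"type":"number"}}},"turn":{"type":"array","items":{"type":"number"}},"force":{"type":"number"}},"required":["hand","travel","turn"]}

```bash
ls; mkdir -p pics
cat > h.py <<'E'
import numpy as np, cv2
from cell import sensors, camera, order, finder
def spots(cam, names):
    for n in names:
        r=finder.spot_in(cam,n)
        print(n,[(np.round(d['xyz'],0).tolist(),round(d['p'],2)) for d in r[:3]])
def proj(c,p):
    q=c['view']@np.append(p,1.); f=200/np.tan(np.radians(c['fovy'])/2)
    return np.array([c['cx'],c['cy']])+f*q[:2]/q[2]
def ray(c,uv):
    f=200/np.tan(np.radians(c['fovy'])/2); d=np.array([(uv[0]-c['cx'])/f,(uv[1]-c['cy'])/f,1])
    R=c['view'][:3,:3]; return -R.T@c['view'][:3,3], R.T@d
def atz(c,uv,z):
    o,d=ray(c,uv); return o+d*(z-o[2])/d[2]
E
python3 - <<'E'
from h import *
s=sensors.read_state(); print(s['time_s'],np.round(s['ee_rot'],3).tolist(),s['gripper_width'])
for n in ['top','side']:
    c=camera(n); cv2.imwrite(f'pics/{n}0.png',c['img']); print(n,c['fovy'],c['cx'],c['cy'])
    print(np.round(c['view'],3).tolist())
    spots(c,['long_brush','brush_rear','brush_grip','brush_neck','rest','rest_stop','rest_low','rest_high'])
E
```

```text
pics
0.0 [[0.907, 0.422, -0.001], [0.422, -0.907, 0.002], [0.0, -0.002, -1.0]] 85.24242687865987
top 50.07278370078198 321.9172741979597 199.6365100662493
[[0.01, -1.0, 0.024, 83.481], [-0.997, -0.012, -0.08, 528.289], [0.081, -0.023, -0.996, 913.143], [0.0, 0.0, 0.0, 1.0]]
long_brush [([534.0, -121.0, 5.0], 0.66)]
brush_rear [([530.0, -118.0, 9.0], 0.74)]
brush_grip [([536.0, -116.0, 4.0], 0.68)]
brush_neck [([532.0, -118.0, 10.0], 0.67)]
rest [([518.0, 253.0, 12.0], 0.94)]
rest_stop [([517.0, 256.0, 15.0], 0.94)]
rest_low [([516.0, 257.0, 10.0], 0.94)]
rest_high [([521.0, 256.0, 11.0], 0.81)]
side 57.09762400460613 320.51363567023014 201.40817256882178
[[-1.0, -0.027, 0.001, 532.068], [-0.016, 0.577, -0.816, 60.104], [0.022, -0.816, -0.578, 965.904], [0.0, 0.0, 0.0, 1.0]]
long_brush [([535.0, -118.0, 11.0], 0.55)]
brush_rear [([518.0, 269.0, 14.0], 0.69)]
brush_grip [([539.0, -114.0, 8.0], 0.68)]
brush_neck [([539.0, -119.0, 10.0], 0.69)]
rest [([515.0, 267.0, 12.0], 0.56)]
rest_stop [([514.0, 265.0, 16.0], 0.57)]
rest_low [([516.0, 271.0, 12.0], 0.98)]
rest_high [([518.0, 269.0, 11.0], 0.6)]
```

View pics/top0.png

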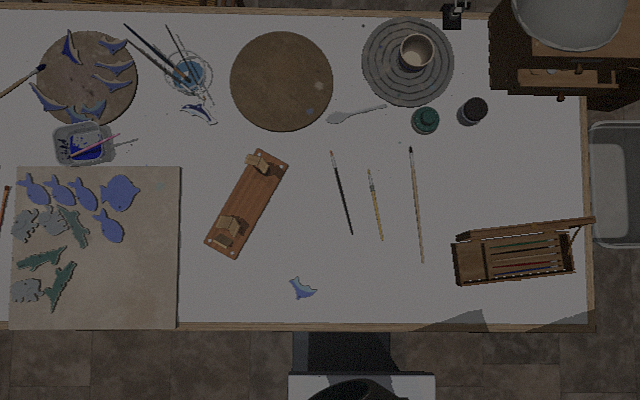

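View pics/side0.png

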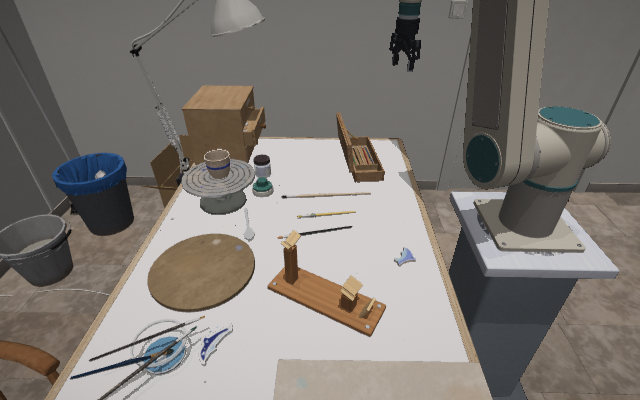

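The brush runs from its bristles at about (411,147) to its free end at (422,262). The rest runs from its low end near (222,245) to its tall post near (268,160). I'll zoom in to get precise pixels.

Run:
```python
from h import *
c=camera('top'); im=c['img']
a=cv2.resize(im[140:270,195:300],None,fx=4.5,fy=4.5,interpolation=cv2.INTER_CUBIC)
b=cv2.resize(im[140:270,390:440],None,fx=4.5,fy=4.5,interpolation=cv2.INTER_CUBIC)
cv2.imwrite('pics/z.png',np.clip(np.hstack([a,b])*1.6,0,255).astype(np.uint8))
# brush line: dark relative to local table
g=im.astype(int).sum(2)
roi=g[145:265,400:432]; bg=np.median(roi)
ys,xs=np.where(roi<bg*0.87); P=np.c_[xs+400,ys+145].astype(np.float32)
v=cv2.fitLine(P,cv2.DIST_HUBER,0,.01,.01).ravel(); t=(P-v[2:])@v[:2]
d=np.abs((P-v[2:])@np.array([-v[1],v[0]])); t=t[d<4]
e=[v[2:]+v[:2]*k for k in (t.min()-.5,t.max()+.5)]
w=[atz(c,x,5) for x in e]; print(e,np.round(w,1),np.linalg.norm(w[0]-w[1]))
```

```text
[array([409.3857 , 145.45406], dtype=float32), array([422.5118 , 263.55734], dtype=float32)] [[ 653.2 -106.5    5. ]
 [ 390.1 -133.9    5. ]] 264.57416990657373
```

View pics/z.png

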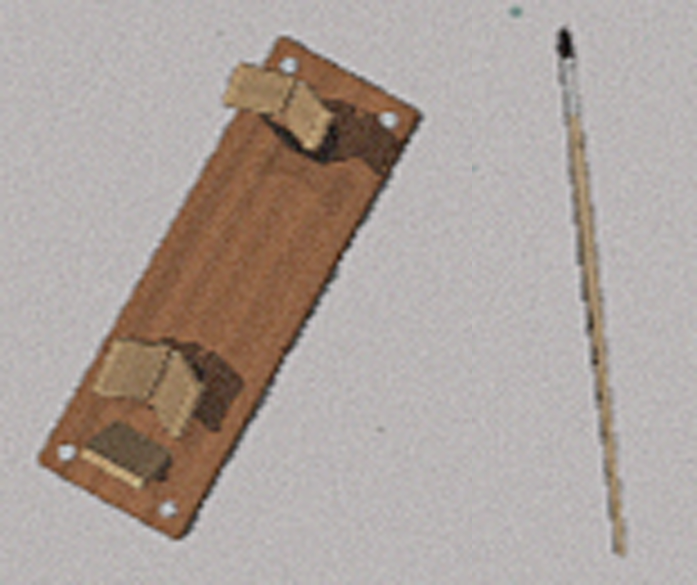

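The crop shows the rest's base corners at zoom pixels (283,36), (422,117), (185,540) and (40,461). The V bottoms are near (291,92) and (167,362), and the brush measures 264.6 mm, which matches. Next I'll compute the poses and the first move.

```bash
cat > pose.py <<'E'
from h import *
def rest(c):
    Z=np.array([[283,36],[422,117],[185,540],[40,461]])/4.5+[195,140]-.4
    W=np.array([atz(c,z,12) for z in Z])[:,:2]
    o=W.mean(0); u=(W[0]+W[1]-W[2]-W[3]); u/=np.linalg.norm(u)
    return W,o,u
E
python3 - <<'E'
from pose import *
c=camera('top'); W,o,u=rest(c)
print(np.round(W,1).tolist(),np.round(o,1),u,np.degrees(np.arctan2(u[1],u[0])),[np.linalg.norm(W[i]-W[(i+1)%4]) for i in range(4)])
n=np.array([-u[1],u[0]])
for z,h in (((291,92),114),((167,362),51)):
    p=atz(c,np.array(z)/4.5+[195,140]-.4,h)[:2]; print('V',np.round(p,1),(p-o)@u,(p-o)@n)
b=np.array([653.2,-106.5]);e=np.array([390.1,-133.9]);d=(b-e)/np.linalg.norm(b-e)
g=e+125*d; print('grip',g,'yaw',np.degrees(np.arctan2(d[1],d[0])))
s=sensors.read_state();print(s['time_s'],s['position'])
E
```

```text
[[641.8, 232.9], [602.5, 164.1], [395.5, 274.4], [432.7, 344.9]] [518.1 254.1] [ 0.88190931 -0.4714191 ] -28.126452721784997 [np.float64(79.2818344480536), np.float64(234.5644056972083), np.float64(79.67860443253791), np.float64(237.19218287789374)]
V [596.4 215.7] 87.1438830427629 3.017741698303269
V [479.8 278.1] -45.14417898308195 3.1238521740002856
grip [ 514.42760542 -120.9521612 ] yaw 5.945516586548759
1.0 [ 263.8307038  -566.57593607  231.28205564]
```

Emit:
carry_out([
  [0.86,-0.62,0],
  [0.86,-0.62,0],
  [0.86,-0.62,0],
  [0.86,-0.62,0],
  [0.86,-0.62,0],
  [0.86,-0.62,0],
  [0.86,-0.62,0],
  [0.86,-0.62,0],
  [0.86,-0.62,0],
  [0,0,0],
], hand=[1,1,1,1,1,1,1,1,1,1], turn=[0,0,0,0,0,0,0,0,0,-1], force=30)

```text
time_s: 2.0
position: [451.8, -229.5, 231.5]
ee_rot: [[0.834, 0.552, 0.001], [0.552, -0.834, 0.001], [0.002, -0.001, -1.0]]
contact_force: [-0.5, -0.8, -0.0]
gripper_width: 85.6
grip_force: 0.0
```

```bash
cat >> h.py <<'E'
def go(x,y,z,yaw=None):
    s=sensors.read_state(); R=s['ee_rot']; p=np.array(s['position'])
    cur=np.degrees(np.arctan2(R[1][0],R[0][0]))
    print('t',s['time_s'],'pos',np.round(p,1),'yaw',round(cur,2),'w',round(s['gripper_width'],1),'F',np.round(s['contact_force'],1),'q',np.round(s['qpos'],2))
    print('units now',np.round(np.array(R).T@(np.array([x,y,z])-p)/40,3))
    if yaw is not None:
        d=(cur-yaw+180)%360-180; print('turn units',round(d/8,3),'or',round((d-np.sign(d)*360)/8,3))
        a=np.radians(yaw);Q=np.array([[np.cos(a),np.sin(a),0],[np.sin(a),-np.cos(a),0],[0,0,-1]])
        print('units after turn',np.round(Q.T@(np.array([x,y,z])-p)/40,3))
E
python3 -c "
from h import *
go(514.4,-121,120,185.95)"
```

```text
t 2.0 pos [ 451.8 -229.5  231.5] yaw 33.47 w 85.6 F [-0.5 -0.8 -0. ] q [-0.6   0.07 -0.28  1.23  0.    1.96]
units now [ 2.797 -1.399  2.793]
turn units -19.06 or 25.94
units after turn [-1.837  2.537  2.788]
```

Emit:
carry_out([
  [0,0,0],
  [0,0,0],
  [0,0,0],
  [0,0,0],
  [0,0,0],
  [0,0,0],
  [0,0,0],
  [0,0,0],
  [0,0,0],
  [0,0,0],
], hand=[1,1,1,1,1,1,1,1,1,1], turn=[-1,-1,-1,-1,-1,-1,-1,-1,-1,-1])

```text
time_s: 3.0
position: [450.3, -233.6, 231.4]
ee_rot: [[-0.396, 0.918, 0.0], [0.918, 0.396, -0.0], [-0.0, 0.0, -1.0]]
contact_force: [0.1, 0.1, 0.9]
gripper_width: 85.5
grip_force: 0.0
```

Emit:
carry_out([
  [0,0,0],
  [0,0,0],
  [0,0,0],
  [0,0,0],
  [0,0,0],
  [0,0,0],
  [0,0,0],
  [0,0,0],
  [0,0,0],
  [0,0,0],
], hand=[1,1,1,1,1,1,1,1,1,1], turn=[-1,-1,-1,-1,-1,-1,-1,-1,-1,-0.06])

```text
time_s: 4.0
position: [450.3, -233.6, 231.4]
ee_rot: [[-0.995, -0.095, 0.0], [-0.095, 0.995, -0.0], [-0.0, -0.0, -1.0]]
contact_force: [-0.5, 0.4, 0.7]
gripper_width: 85.7
grip_force: 0.0
```

Emit:
carry_out([
  [-0.6,0.84,0.6],
  [-0.6,0.84,0.7],
  [-0.6,0.84,0.7],
  [0,0,0.7],
  [0,0,0],
], hand=[1,1,1,1,1], turn=[0,0,0,0,0])

```text
time_s: 4.5
position: [509.3, -124.0, 119.4]
ee_rot: [[-0.995, -0.095, -0.008], [-0.095, 0.995, 0.003], [0.008, 0.004, -1.0]]
contact_force: [-1.2, 0.1, -0.2]
gripper_width: 85.6
grip_force: 0.0
```

Run:
```python
from h import *
go(514.4,-121,30,185.95)
c=camera('wrist'); cv2.imwrite('pics/w1.png',c['img']); print(c['fovy'],c['cx'],c['cy'])
spots(c,['long_brush','brush_grip'])
f=200/np.tan(np.radians(c['fovy'])/2)
def pf(p):
    q=c['view']@np.append(p,1.); r=np.hypot(*q[:2]); return np.round(np.array([c['cx'],c['cy']])+q[:2]/r*f*np.arctan2(r,q[2]),1)
e=np.array([390.1,-133.9,5]);b=np.array([653.2,-106.5,5])
for k in (0,60,125,220,264): print(k,pf(e+(b-e)*k/264))
```

```text
t 4.5 pos [ 509.3 -124.   119.4] yaw -174.56 w 85.6 F [-1.2  0.1 -0.2] q [-0.36  0.19 -0.38  1.   -0.   -0.46]
units now [-0.152  0.055  2.235]
turn units -0.064 or 44.936
units after turn [-0.136  0.062  2.236]
65.70646984690485 318.12881258615147 203.99056308158256
long_brush [([511.0, -124.0, 7.0], 0.6)]
brush_grip [([516.0, -122.0, 6.0], 0.57)]
0 [319.1  60.7]
60 [319.8 132. ]
125 [320.4 207.4]
220 [321.  299.7]
264 [321.2 333.5]
```

View pics/w1.png

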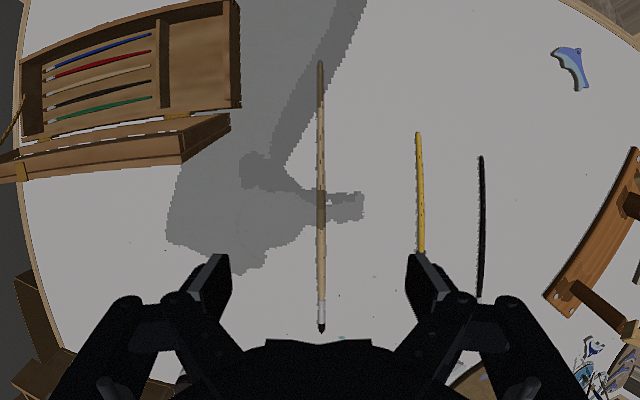

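The wrist view agrees with the prediction: brush end at (320,61), tip at (321,333). The finger lanes are clear. Descending.

Emit:
carry_out([
  [0,0,0.6],
  [0,0,0.6],
  [0,0,0.6],
  [0,0,0],
  [0,0,0],
  [0,0,0],
], hand=[1,1,1,1,1,1], turn=[0,0,0,0,0,0])

```text
time_s: 5.25
position: [514.2, -127.5, 53.6]
ee_rot: [[-0.996, -0.094, 0.004], [-0.094, 0.996, -0.001], [-0.004, -0.002, -1.0]]
contact_force: [0.2, 0.7, 1.2]
gripper_width: 85.2
grip_force: 0.0
```

```bash
python3 -c "
from h import *
go(514.4,-121,1.5,185.95)"
```

```text
t 5.25 pos [ 514.2 -127.5   53.6] yaw -174.61 w 85.2 F [0.2 0.7 1.2] q [-0.37  0.27 -0.45  0.85 -0.   -0.46]
units now [-0.016  0.165  1.302]
turn units -0.07 or 44.93
units after turn [-0.023  0.162  1.302]
```

Emit:
carry_out([
  [0,0.16,0.4],
  [0,0,0.4],
  [0,0,0.4],
  [0,0,0],
  [0,0,0],
  [0,0,0],
], hand=[1,1,1,1,1,1], turn=[-0.07,0,0,0,0,0])

```text
time_s: 5.85
position: [513.2, -120.6, 4.9]
ee_rot: [[-0.995, -0.104, 0.003], [-0.104, 0.995, -0.001], [-0.003, -0.001, -1.0]]
contact_force: [0.0, 0.2, 0.5]
gripper_width: 85.3
grip_force: 0.0
```

```bash
python3 -c "
from h import *
go(514.4,-121,1.5,185.95)"
```

```text
t 5.85 pos [ 513.2 -120.6    4.9] yaw -174.0 w 85.3 F [0.  0.2 0.5] q [-0.35  0.33 -0.49  0.74 -0.   -0.46]
units now [-0.028 -0.013  0.085]
turn units 0.006 or -44.994
units after turn [-0.028 -0.013  0.085]
```

Down 3.5 mm more, then close.

Emit:
carry_out([
  [-0.03,0,0.08],
  [0,0,0],
  [0,0,0],
  [0,0,0],
  [0,0,0],
  [0,0,0],
  [0,0,0],
  [0,0,0],
  [0,0,0],
  [0,0,0],
], hand=[1,1,0.3,0,0,0,0,0,0,0], turn=[0,0,0,0,0,0,0,0,0,0], force=25)

```text
time_s: 6.85
position: [513.4, -120.0, 0.4]
ee_rot: [[-0.995, -0.105, 0.001], [-0.105, 0.995, -0.0], [-0.001, -0.0, -1.0]]
contact_force: [0.4, 0.5, 3.3]
gripper_width: 7.7
grip_force: 25.6
```

Emit:
carry_out([
  [0,0,-0.3],
  [0,0,-0.7],
  [0,0,-0.9],
  [0,0,-0.9],
  [0,0,-0.9],
  [0,0,-0.8],
  [0,0,0],
  [0,0,0],
], hand=[0,0,0,0,0,0,0,0], turn=[0,0,0,0,0,0,0,0])

```text
time_s: 7.65
position: [513.3, -120.0, 181.2]
ee_rot: [[-0.994, -0.105, 0.002], [-0.105, 0.995, -0.001], [-0.002, -0.001, -1.0]]
contact_force: [-0.5, -0.5, 0.4]
gripper_width: 7.7
grip_force: 24.5
```

Run:
```python
from h import *
go(556.7,235.2,180,151.9)
c=camera('wrist'); d=camera('side')
cv2.imwrite('pics/l1.png',np.hstack([cv2.resize(c['img'][40:360,200:450],(375,480)),cv2.resize(d['img'][80:240,220:361],(423,480))]))
```

```text
t 7.65 pos [ 513.3 -120.   181.2] yaw -173.99 w 7.7 F [-0.5 -0.5  0.4] q [-0.35  0.14 -0.31  1.12 -0.   -0.46]
units now [-2.009  8.717  0.027]
turn units 4.264 or -40.736
units after turn [3.225 8.344 0.031]
```

View pics/l1.png

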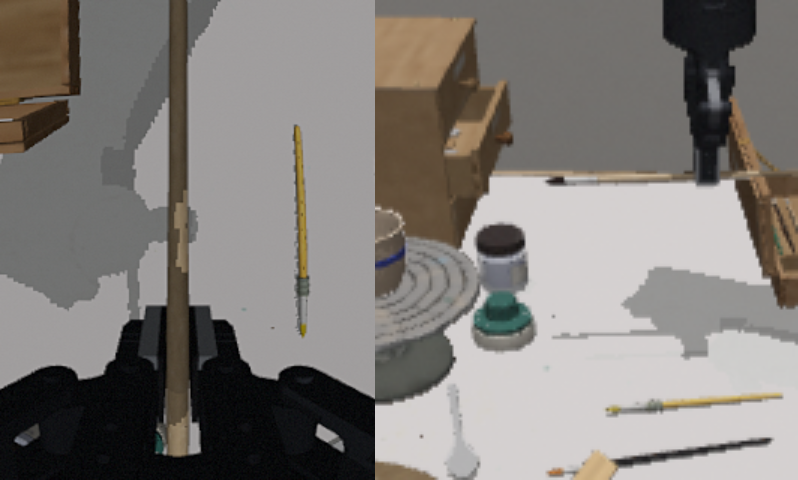

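The brush is held level at the fingertips. Moving it above the rest.

Emit:
carry_out([
  [0,0,0],
  [0,0,0],
  [0,0,0],
  [0,0,0],
  [0,0,0],
  [0,0,0],
], hand=[0,0,0,0,0,0], turn=[0.7,0.9,0.9,0.9,0.86,0])

```text
time_s: 8.35
position: [511.5, -119.4, 178.1]
ee_rot: [[-0.882, 0.47, -0.004], [0.47, 0.882, 0.001], [0.004, -0.001, -1.0]]
contact_force: [-0.2, 0.3, -0.5]
gripper_width: 7.6
grip_force: 24.5
```

Emit:
carry_out([
  [0.16,0.4,0],
  [0.32,0.83,0],
  [0.32,0.83,0],
  [0.35,0.9,0],
  [0.35,0.9,0],
  [0.35,0.9,0],
  [0.35,0.9,0],
  [0.35,0.9,0],
  [0.35,0.9,0],
  [0.35,0.9,0],
], hand=[0,0,0,0,0,0,0,0,0,0], turn=[0,0,0,0,0,0,0,0,0,0])

```text
time_s: 9.35
position: [554.7, 237.7, 178.7]
ee_rot: [[-0.884, 0.468, -0.002], [0.468, 0.884, -0.001], [0.002, -0.002, -1.0]]
contact_force: [1.5, -0.3, -0.5]
gripper_width: 7.9
grip_force: 24.5
```

Emit:
carry_out([
  [0,0,0],
  [0,0,0],
  [0,0,0],
], hand=[0,0,0], turn=[0,0,0])

```text
time_s: 9.65
position: [554.8, 235.4, 179.1]
ee_rot: [[-0.883, 0.47, -0.002], [0.47, 0.883, -0.001], [0.001, -0.002, -1.0]]
contact_force: [0.5, -0.2, -0.3]
gripper_width: 7.5
grip_force: 24.5
```

Run:
```python
from h import *
go(556.7,235.2,140,151.9)
c=camera('wrist'); d=camera('side')
cv2.imwrite('pics/a1.png',np.hstack([c['img'][:, 160:500],cv2.resize(d['img'][150:340,220:420],(421,400))]))
```

```text
t 9.65 pos [554.8 235.4 179.1] yaw 151.96 w 7.5 F [ 0.5 -0.2 -0.3] q [ 0.29  0.27 -0.15  1.16 -0.    0.78]
units now [-0.045  0.02   0.979]
turn units 0.007 or -44.993
units after turn [-0.044  0.018  0.979]
```

View pics/a1.png

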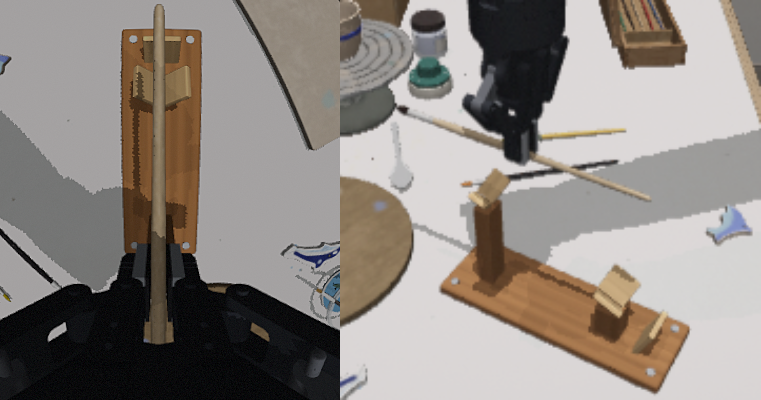

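Seen from the wrist, the brush is in line with both Vs. Lowering so the high cradle tilts the brush up in the grip.

Emit:
carry_out([
  [-0.04,0,0.4],
  [0,0,0.5],
  [0,0,0.4],
  [0,0,0.1],
  [0,0,0.1],
  [0,0,0.1],
  [0,0,0.1],
  [0,0,0.1],
  [0,0,0],
  [0,0,0],
], hand=[0,0,0,0,0,0,0,0,0,0], turn=[0,0,0,0,0,0,0,0,0,0], force=20)

```text
time_s: 10.75
position: [557.3, 235.8, 108.4]
ee_rot: [[-0.882, 0.47, 0.001], [0.47, 0.882, 0.0], [-0.001, 0.001, -1.0]]
contact_force: [-1.2, 0.5, 4.1]
gripper_width: 7.9
grip_force: 25.8
```

Run:
```python
from h import *
go(556.7,235.2,95,151.9)
c=camera('wrist'); d=camera('side')
cv2.imwrite('pics/a2.png',np.hstack([c['img'][:, 160:500],cv2.resize(d['img'][150:340,220:420],(421,400))]))
```

```text
t 10.75 pos [557.3 235.8 108.4] yaw 151.94 w 7.9 F [-1.2  0.5  4.1] q [ 0.29  0.33 -0.23  1.01  0.    0.78]
units now [ 0.007 -0.021  0.335]
turn units 0.005 or -44.995
units after turn [ 0.007 -0.021  0.335]
```

View pics/a2.png

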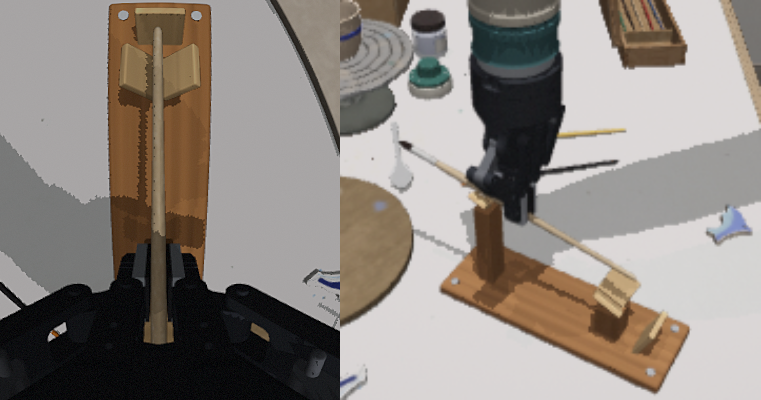

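It is pivoting with only 4 N. The handle end sits just above the low V, at about (158,30) in the wrist crop. Continuing down.

Emit:
carry_out([
  [0,0.02,0.08],
  [0,0,0.08],
  [0,0,0.08],
  [0,0,0.05],
  [0,0,0],
  [0,0,0],
  [0,0,0],
], hand=[0,0,0,0,0,0,0], turn=[0,0,0,0,0,0,0])

```text
time_s: 11.55
position: [557.5, 236.2, 96.8]
ee_rot: [[-0.882, 0.471, 0.0], [0.471, 0.882, -0.0], [-0.0, -0.0, -1.0]]
contact_force: [-1.1, -0.6, 6.5]
gripper_width: 7.8
grip_force: 27.1
```

Run:
```python
from h import *
go(556.7,235.2,95,151.9)
c=camera('wrist'); d=camera('side')
cv2.imwrite('pics/a3.png',np.hstack([c['img'][:, 160:500],cv2.resize(d['img'][150:340,220:420],(421,400))]))
```

```text
t 11.55 pos [557.5 236.2  96.8] yaw 151.91 w 7.8 F [-1.1 -0.6  6.5] q [ 0.29  0.34 -0.24  0.99 -0.    0.78]
units now [ 0.006 -0.031  0.045]
turn units 0.002 or -44.998
units after turn [ 0.006 -0.031  0.045]
```

View pics/a3.png

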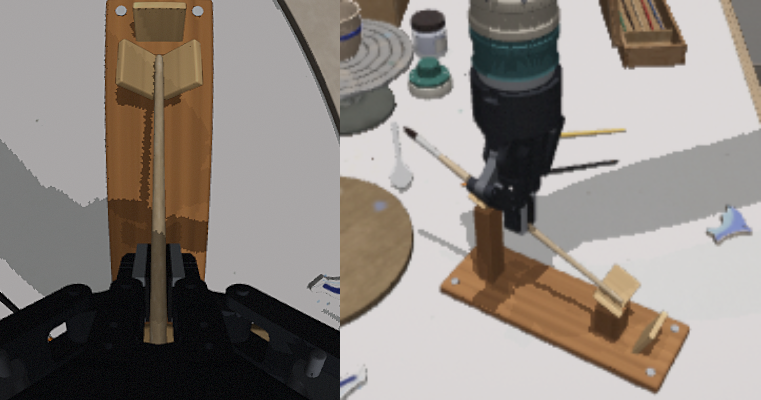

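Run:
```python
from pose import *
t=camera('top'); W,o,u=rest(t); n=np.array([-u[1],u[0]])
c=camera('wrist'); f=200/np.tan(np.radians(c['fovy'])/2)
st=o-88*u+1.5*n; S=np.array([*st,38.]); a=np.radians(25); U=np.array([*(u*np.cos(a)),np.sin(a)]); N=np.array([*(-u*np.sin(a)),np.cos(a)])
def pf(p):
    q=c['view']@np.append(p,1.); r=np.hypot(*q[:2]); return np.round(np.array([c['cx'],c['cy']])+q[:2]/r*f*np.arctan2(r,q[2])-[160,0],1)
L=np.array([*n,0.])
for s in (0,10,18,30,40,50,60): print(s,'axis',pf(S+U*s),'wings',pf(S+U*s+N*14+L*20),pf(S+U*s+N*14-L*20))
print('stop top',pf(S+N*8), 'tcp s',(np.array(sensors.read_state()['position'])[:2]-st)@u)
cv2.imwrite('pics/a4.png',cv2.resize(c['img'][0:130,250:380],None,fx=4.5,fy=4.5,interpolation=cv2.INTER_CUBIC))
```

```text
0 axis [156.7  27.8] wings [189.4  14.2] [123.8  14.3]
10 axis [156.6  39.2] wings [190.3  25.7] [122.8  25.8]
18 axis [156.6  48.9] wings [190.9  35.6] [122.1  35.7]
30 axis [156.5  64.3] wings [192.   51.3] [120.9  51.4]
40 axis [156.5  78. ] wings [192.8  65.5] [120.   65.5]
50 axis [156.4  92.4] wings [193.7  80.5] [119.   80.6]
60 axis [156.4 107.7] wings [194.5  96.5] [118.1  96.6]
stop top [156.6  19.9] tcp s 131.16836279386644
```

View pics/a4.png

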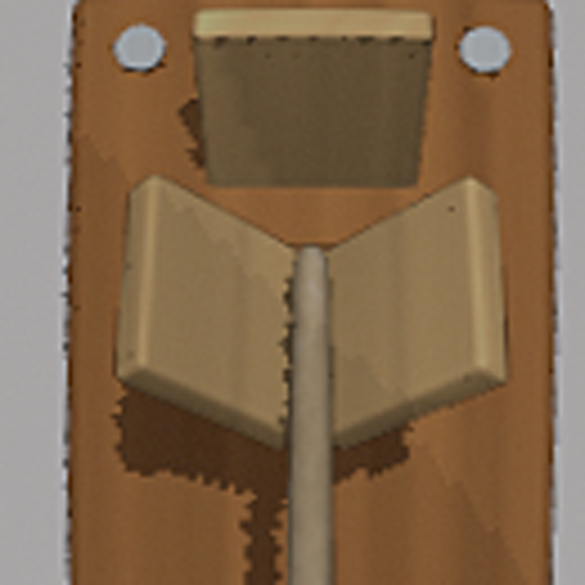

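The handle end, at crop (310,248), sits at the downhill edge of the low V, about 30 mm up from the stop. The stop is about 9 mm farther downhill than I had modelled. I'll slide the brush about 12 mm down the slope while it is still gripped.

Emit:
carry_out([
  [0.05,0,0.024],
  [0.05,0,0.024],
  [0.05,0,0.024],
  [0.05,0,0.024],
  [0.05,0,0.024],
  [0.05,0,0.024],
  [0,0,0],
  [0,0,0],
], hand=[0,0,0,0,0,0,0,0], turn=[0,0,0,0,0,0,0,0])

```text
time_s: 12.55
position: [549.5, 240.6, 92.5]
ee_rot: [[-0.882, 0.472, 0.006], [0.472, 0.882, -0.003], [-0.007, -0.0, -1.0]]
contact_force: [0.7, -4.1, 10.8]
gripper_width: 7.8
grip_force: 27.4
```

Run:
```python
from h import *
go(556.7,235.2,95,151.9)
c=camera('wrist'); d=camera('side')
cv2.imwrite('pics/a5.png',np.hstack([cv2.resize(c['img'][0:130,250:380],(400,400)),cv2.resize(d['img'][180:340,240:400],(400,400))]))
```

```text
t 12.55 pos [549.5 240.6  92.5] yaw 151.85 w 7.8 F [ 0.7 -4.1 10.8] q [ 0.31  0.33 -0.26  0.97 -0.    0.8 ]
units now [-0.222 -0.034 -0.06 ]
turn units -0.006 or 44.994
units after turn [-0.222 -0.034 -0.061]
```

View pics/a5.png

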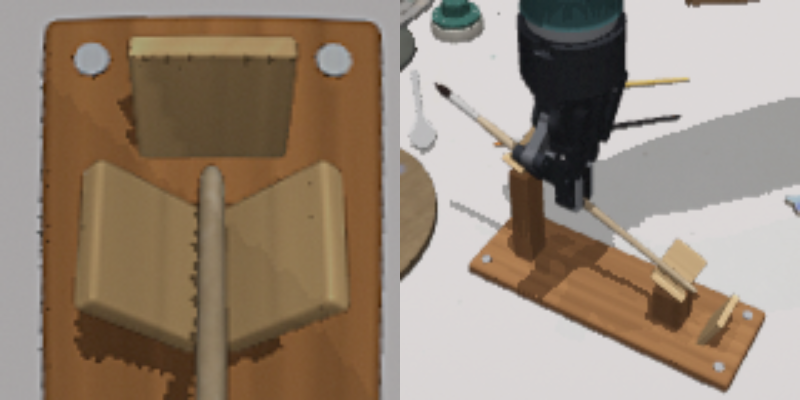

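The handle end now sticks out of the low V at crop (210,170), short of the stop, about 18–20 mm up. The brush lies in both Vs. Releasing and lifting.

Emit:
carry_out([
  [0,0,0],
  [0,0,0],
  [0,0,0],
  [0,0,0],
  [0,0,0],
  [0,0,0],
  [0,0,0],
  [0,0,0],
  [0,0,-0.2],
  [0,0,-0.4],
], hand=[0.1,0.2,0.4,0.7,1,1,1,1,1,1], turn=[0,0,0,0,0,0,0,0,0,0])

```text
time_s: 13.65
position: [545.6, 241.6, 114.0]
ee_rot: [[-0.882, 0.471, -0.003], [0.471, 0.882, -0.001], [0.002, -0.002, -1.0]]
contact_force: [-0.5, -1.0, 0.8]
gripper_width: 85.7
grip_force: 0.0
```

Emit:
carry_out([
  [0,0,-0.5],
  [0,0,-0.7],
  [0,0,-0.8],
  [0,0,-0.8],
  [0,0,-0.8],
  [0,0,0],
  [0,0,0],
  [0,0,0],
], hand=[1,1,1,1,1,1,1,1], turn=[0,0,0,0,0,0,0,0])

```text
time_s: 14.45
position: [546.1, 241.7, 257.9]
ee_rot: [[-0.882, 0.471, -0.002], [0.471, 0.882, -0.0], [0.001, -0.001, -1.0]]
contact_force: [-0.7, 0.1, -1.3]
gripper_width: 85.3
grip_force: 0.0
```

Run:
```python
from pose import *
go(556.7,235.2,95,151.9)
c=camera('wrist'); d=camera('side'); t=camera('top')
b=[cv2.imread('pics/side0.png')]
for x in (c,d,t): spots(x,['brush_rear','brush_grip','brush_neck','long_brush','rest'])
# brush in side view: pixels differing from the empty start picture around the rest
df=np.abs(d['img'].astype(int)-b[0]).sum(2)>60
U=np.array([*(rest(t)[2]*np.cos(np.radians(25))),np.sin(np.radians(25))]); W,o,u=rest(t); n=np.array([-u[1],u[0]])
for off in (-97,-92,-88):
    S=np.array([*(o+off*u+1.5*n),38.])
    print(off,'side proj s=0,18,45,195,238,282',[np.round(proj(d,S+U*s)).tolist() for s in (0,18,45,195,238,282)])
ys,xs=np.where(df[190:330,250:400])
for x in range(255,395,6):
    k=ys[xs==x-250]; print(x,(k.min()+190,k.max()+190,len(k)) if len(k) else None,end=' ')
```

```text
t 14.45 pos [546.1 241.7 257.9] yaw 151.93 w 85.3 F [-0.7  0.1 -1.3] q [ 0.31  0.22 -0.05  1.31  0.    0.8 ]
units now [-0.316 -0.015  4.072]
turn units 0.004 or -44.996
units after turn [-0.311 -0.019  4.072]
brush_rear [([573.0, 229.0, 119.0], 0.74)]
brush_grip [([572.0, 232.0, 116.0], 0.96)]
brush_neck [([572.0, 230.0, 116.0], 0.91), ([514.0, 258.0, 13.0], 0.56)]
long_brush [([572.0, 228.0, 110.0], 0.8)]
rest [([518.0, 261.0, 15.0], 0.74)]
brush_rear [([562.0, 236.0, 110.0], 0.77)]
brush_grip [([567.0, 235.0, 113.0], 0.65), ([518.0, 272.0, 8.0], 0.56)]
brush_neck [([566.0, 232.0, 114.0], 0.63)]
long_brush [([566.0, 231.0, 112.0], 0.66)]
rest [([517.0, 268.0, 14.0], 0.86)]
brush_rear [([593.0, 217.0, 126.0], 0.53)]
brush_grip [([597.0, 219.0, 120.0], 0.75)]
brush_neck [([592.0, 217.0, 130.0], 0.85)]
long_brush [([594.0, 216.0, 128.0], 0.6)]
rest [([521.0, 242.0, 11.0], 0.82)]
-97 side proj s=0,18,45,195,238,282 [[368.0, 303.0], [360.0, 297.0], [349.0, 288.0], [289.0, 241.0], [272.0, 227.0], [256.0, 214.0]]
-92 side proj s=0,18,45,195,238,282 [[365.0, 302.0], [358.0, 296.0], [347.0,
[... 421 characters left out ...]
91 (np.int64(190), np.int64(293), 32) 297 (np.int64(190), np.int64(288), 52) 303 (np.int64(194), np.int64(282), 47) 309 (np.int64(194), np.int64(283), 47) 315 (np.int64(194), np.int64(286), 44) 321 (np.int64(193), np.int64(290), 41) 327 (np.int64(193), np.int64(292), 38) 333 (np.int64(193), np.int64(295), 37) 339 (np.int64(193), np.int64(298), 37) 345 (np.int64(193), np.int64(288), 35) 351 (np.int64(193), np.int64(293), 33) 357 (np.int64(192), np.int64(296), 37) 363 (np.int64(192), np.int64(255), 34) 369 (np.int64(192), np.int64(254), 35) 375 (np.int64(221), np.int64(253), 33) 381 (np.int64(220), np.int64(251), 32) 387 (np.int64(219), np.int64(251), 33) 393 (np.int64(217), np.int64(250), 34)
```

The side view fits a seated brush: tip near (255,214), end near (358,296), on the predicted axis with the end about 18 mm up. The arm is clear.

```bash
python3 -c "
from h import *
print(order.close_job())"
```

```text
the job is handed in; nothing more can be done
None
```

The long brush is in the sloping rest, in both V cradles with its bristles at the high end and its handle end about 18 mm up from the stop; it is released, the arm is clear, and the job was handed in at about 14.6 s.

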